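# Set the sprung stop of the drilling jig at its middle station and bring the block up to it

### The job

Set the jig up for the next hole: push the sprung slide by its upright plate along the channel until it has gone past the spring-loaded stop pin, then let it go so that it springs back and stays latched against the pin, half-way along its travel. After that, push the wood block along the channel from its other end until it sits against the front of the latched slide. Do it all by pushing, pick nothing up, and leave the loose puck, offcut and ring that lie round the jig where they are.

Things in the scene. Friction and masses are not known exactly. Their poses are not given: they have to be found in the camera images.
- jig: Drilling jig, fixed: plywood base 132 x 300 mm, 12 mm thick, with a channel along its y between wooden rails (54 mm apart, tops 26 mm above the bench), open at both ends. Origin on the bench, mid-channel; x across, y along, z up. Slide at the -y end, block nearer the +y end. Beside the channel: pin bracket to 46 mm height at +x, y = -49 mm; travel stops to 34 mm at -x.
- slide (a joint): Slide along the jig's +y, m: 0 = home (as found), about 0.0345 = latched against the pin, 0.065 = end of travel. A spring pulls it home with 6 N at 0, 13 N at the end; the pin adds about 4 N from 0.007 to 0.035. Past about 0.037 the pin springs in behind its cam: push to 0.045-0.060, let go, and it comes back to 0.0345 and stays. Let go earlier, it returns to 0.
- pin (a joint): Position of the stop pin, m: 0 = fully in (pin stands in the way of the cam), about 0.009 = pushed out along the jig's +x by the slide's cam as it passes. It springs back to 0 by itself and need not be touched.
- push_face (a point): Centre of the rear (-y) face of the slide's upright push plate, 60 mm above the bench; moves with the slide. The plate is aluminium, 40 mm wide across the channel, 8 mm thick, and reaches from 40 to 80 mm above the bench. Push here along the jig's +y. Axes as the jig's.
- stop_face (a point): Centre of the front (+y) face of the slide's body, against which the block is to sit; 34.5 mm above the bench, 50 mm ahead of the push plate's rear face; moves with the slide. The body is 50 mm wide, 50 mm long, its top 40 mm above the bench. Axes as the jig's.
- block_center (a point): Centre of the wood block that lies in the channel: 50 mm (x, across) x 66 mm (y, along the channel) x 45 mm high, about 0.1 kg, standing on the 12 mm base, so its top is 57 mm above the bench, 31 mm above the rails. Its axes are the jig's to within 0.02 rad. Seated, its centre is 33 mm ahead of stop_face.
- puck: Bystander: black rubber puck, 80 mm across, 24 mm high, loose on the bench on the jig's -x side. Origin: centre of its underside.
- stray_offcut: Bystander: wood offcut 42 x 74 x 28 mm, loose on the bench on the jig's -x side. Origin: centre of its underside.
- ring: Bystander: turned wooden ring, 67 mm across, 15 mm high, loose on the bench on the jig's +x side. Origin: centre of its underside.
There are look-alikes about, which are no part of the job. Of the things that look like the part that bears block_center, the smallest one is meant.

How it is judged:
By the outcome, as a careful person would: the job done as asked, in the order asked, and still so for the second after the job is handed in, with the robot touching nothing.
It also fails if it takes over 45 s, if anything falls off the work surface, if the arm or the gripper's body presses on something with over 40 N, if the wrist force passes 120 N, or if a joint passes its speed limit or range.

### The arm

A 6-joint arm with a two-finger parallel gripper is mounted at the origin on a cart in front of the work surface, level with it; the furniture and walls round the work are solid. World frame = base frame: x ahead of the robot, y to its left, z up, the work surface at z = 0. Lengths are in m, angles in degrees, forces in N, time in s.
With the tool pointing down it reaches from about 0.35 to 0.875 m from the base axis. Payload 4.2 kg.
Tool frame: the origin (TCP) lies on the front face of the gripper's body, between the roots of the fingers; the fingertips stand 70 mm ahead of it and the grasp point (between the pads) lies 51 mm ahead of it; x points along the fingers, y is the direction in which the jaws open and shut, and the axes are right-handed (so a half turn about x gives the same grasp; the last joint's range is limited). The gripper opens to 87 mm and grips with 3 to 60 N. Pads are 19 mm wide; open, the fingers measure 117 mm over their backs; the gripper's body (75 mm by 190 mm) begins 51 mm behind the grasp point.
Start: joints at [88.213, 22.042, 0.453, 0, -68.411, -14.817], TCP at [0.179, 0.599, 0.292] pointing down, gripper open.
Joint ranges: [-179.83, 179.83], [-69.29, 118.12], [-61.27, 80.66], [-181.25, 117.63], [-171.15, -9.14], [-177.46, 177.46]. Speed limits (degrees/s): [159.86, 159.86, 180, 180, 180, 180].

### API

Orientations are given as a 3x3 rotation matrix whose columns are the frame's x, y, z axes.
In Python, from station import r, viewer, spotter gives the robot as it stands.
- The arm moves only by the tool move_arm, never from a script. Its argument "series" is a list that holds one entry, the list of rows, each a list of 7 numbers: the turn, a rotation vector about the world's x, y, z scaled (see below), then the shift along the world's x, y, z scaled (see below), then the opening, from 0 (shut) to 1 (fully open). A call has 1 to 20 rows; each row shifts and turns the pose as measured when the row begins; what a row does not reach is not made up. The controller multiplies each number of a shift by 60 mm and each number of a turn by 8 degrees. A row lasts 1/8 s, in which the tool goes at most 62.5 mm and 10.7 degrees, less where a joint would pass 70% of its speed; a pose out of reach is approached as far as the arm can. A call with a number of a shift or a turn outside -1 to 1 is refused whole. A call with a gripper value outside its range is refused whole. The fingers move at their own pace and stop on an object; the grip force is fixed at half the most. Time passes only in rows, so rows that do not move let the fingers close. It gives the time, the measured TCP pose, the force and the opening at its end, in the units of the state.
- r.sense(): the state, without advancing time (a new reading comes with each control period).
- viewer.capture(name): name is "scene" or "side" or "wrist"; returns (picture, depth): 420x560x3 uint8, red, green, blue; 420x560 float32, m along the optical axis (not along the pixel's ray), 0 where there is no reading.
- viewer.camera_params(name): a dict with "mtx" (3x3 intrinsics, pixels), "pose" (4x4, takes a point from camera to world coordinates). Camera axes: x right, y down, z forward; pixel columns grow to the right and rows downward; lengths in m; the calibration is good to about 2 mm. A picture is of the moment at which its call begins: read the wrist's pose just before it. camera_params takes no time and is no camera call; for the wrist camera it gives the pose at the moment of the call.
- r.finish_job(): hands the job in, once; it reports no verdict.
Trained networks look in the newest picture that a camera, given by its name, has taken for a name from the list of things; names that differ only in an ending like _2 or _b are one class to them, and where a whole thing is asked for, a point or a joint stands for the part that bears it (a point fixed in the world has none). Each returns a list of dicts, best first, with "conf" (0 to 1); they miss things now and then, are a little off and sometimes report something else, mostly with a low value. They report only what shows in the picture. A call takes as long as a camera call. They do not tell look-alikes from the thing itself.
- spotter.find_in(camera, name): "centre" ([column, row] in pixels, amid what is visible of it).
- spotter.trace(camera, name): "mask" (420x560 bool, what is visible of it) and "centre" ([column, row] in pixels, amid what is visible of it).
The state is a dict: "time_s": time; "joints": joint angles; "joint_velocities": joint speeds; "effort": joint torques, N m; "tcp_pos": TCP position; "ee_rot": TCP orientation; "wrist_force": force on the tool from outside, world axes, zero at the start; "moment": the same for the moment, N m; "gripper_width": opening from 0.0 (shut) to 1.0 (fully open).
Only numpy, scipy, OpenCV 4.12 (cv2) and the standard library are available. Lean on these libraries where they do the work, as an engineer would, in place of code of your own. Each camera call takes 0.05 s, during which the arm holds its last target.

## Working session

There is one attempt and no reset: what is moved stays moved. The work goes in short steps, Python scripts to look and compute and a tool call to move; the robot and the scene stay as the last step left them, time stands still between calls to the robot, and variables do not carry over. Pictures are saved under pics/ and viewed, and the job is handed in when it is done.

Besides the shell and the picture viewer there is one more tool, called as a command line: name --argument value ..., lists and objects as JSON in quotes. move_arm: Moves the arm, as the interface text tells. Its arguments: {"type":"object","properties":{"series":{"type":"array","items":{"type":"array","items":{"type":"array","items":{"type":"number","minimum":-1,"maximum":1}}}}},"required":["series"]}

```bash
ls; mkdir -p pics; python3 - <<'E'
from station import r,viewer,spotter
import cv2
s=r.sense();print(s)
for c in ["scene","side","wrist"]:
    p,d=viewer.capture(c);cv2.imwrite(f"pics/a_{c}.png",p[:,:,::-1]);k=viewer.camera_params(c);print(c,k["mtx"].tolist(),k["pose"].round(4).tolist())
E
```

```text
pics
{'time_s': 0.0, 'joints': array([ 8.82125240e+01,  2.20892049e+01,  3.79036015e-01, -2.85875081e-02,
       -6.84120594e+01, -1.48151638e+01]), 'joint_velocities': array([ 0.07005468, -0.00450174,  0.08361932,  0.09303004, -0.00827028,
        0.00756263]), 'effort': array([ 4.68481103e-04, -3.90662456e+01,  1.87407911e+01,  4.21992257e+00,
        1.10657982e-02, -1.88751264e-04]), 'tcp_pos': array([0.17844559, 0.59850144, 0.29117181]), 'ee_rot': array([[-5.30261939e-04, -2.85908334e-01, -9.58256825e-01],
       [-2.11773215e-03, -9.58254490e-01,  2.85908809e-01],
       [-9.99997617e-01,  2.18093785e-03, -9.73513868e-05]]), 'wrist_force': array([0.22537703, 0.61373031, 0.75813371]), 'moment': array([-0.03360213,  0.00055664, -0.0061164 ]), 'gripper_width': 1.0035600977656722}
scene [[452.6602145756988, 0.0, 279.45772251814634], [0.0, 452.6602145756988, 203.9663862022527], [0.0, 0.0, 1.0]] [[0.8934, -0.3221, 0.3131, 0.1856], [-0.4492, -0.6343, 0.6292, -0.4485], [-0.0041, -0.7027, -0.7114, 0.6773], [0.0, 0.0, 0.0, 1.0]]
side [[461.13047615504536, 0.0, 286.1704430930932], [0.0, 461.13047615504536, 212.54556878055988], [0.0, 0.0, 1.0]] [[0.8021, -0.3894, 0.4529, 0.1069], [-0.5972, -0.5148, 0.6151, -0.412], [-0.0063, -0.7638, -0.6455, 0.6081], [0.0, 0.0, 0.0, 1.0]]
wrist [[292.8219372666112, 0.0, 274.58455631382606], [0.0, 292.8219372666112, 211.0372768303335], [0.0, 0.0, 1.0]] [[-0.2857, -0.9163, -0.2807, 0.2555], [-0.9583, 0.2734, 0.0828, 0.5757], [0.0009, 0.2927, -0.9562, 0.3833], [0.0, 0.0, 0.0, 1.0]]
```

View pics/a_scene.png

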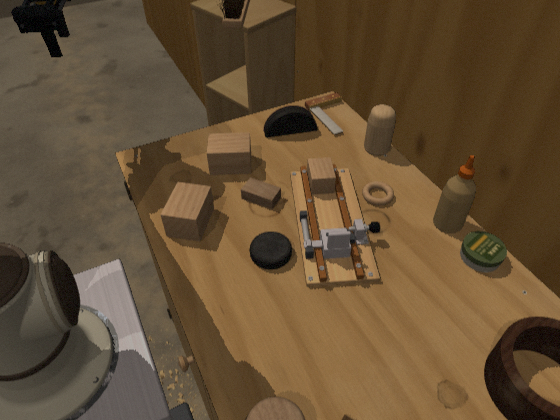

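View pics/a_side.png

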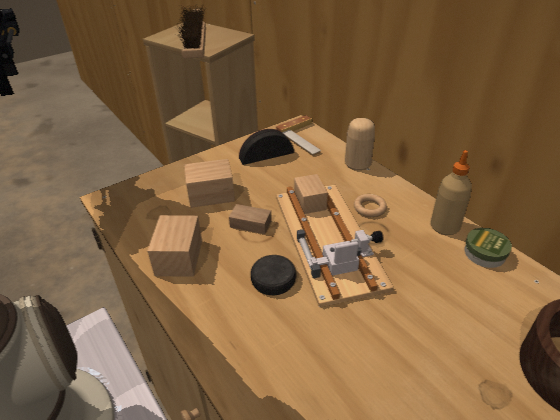

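View pics/a_wrist.png

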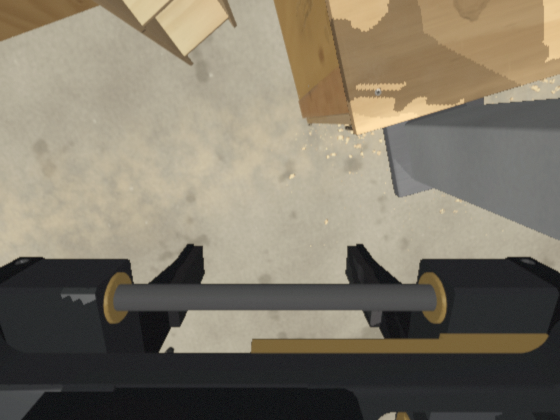

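The scene picture shows the jig at about (335,230). The slide plate is at (337,238), the pin bracket at (362,230) and the block in the channel at (321,175). There are three block-like things: (321,175) in the channel, (229,153) and (188,210). The one in the channel is the smallest and fits the description. I'll confirm this in a crop and measure.

```bash
cat > h.py <<'E'
from station import r,viewer,spotter
import cv2,numpy as np
def cloud(c):
    p,d=viewer.capture(c);k=viewer.camera_params(c);K=k["mtx"];T=k["pose"]
    v,u=np.mgrid[0:420,0:560]
    P=np.stack([(u-K[0,2])*d/K[0,0],(v-K[1,2])*d/K[1,1],d],-1)@T[:3,:3].T+T[:3,3]
    P[d==0]=np.nan
    return p,P
E
python3 - <<'E'
from h import *
for c in ["scene","side"]:
    p,P=cloud(c); np.savez(f"{c}.npz",p=p,P=P)
    for n in ["jig","slide","block_center","puck","stray_offcut","ring","push_face"]:
        for o in spotter.trace(c,n)[:4]:
            m=o["mask"];q=P[m];q=q[~np.isnan(q[:,0])]
            print(c,n,round(o["conf"],2),np.round(o["centre"]),m.sum(),"med",np.nanmedian(q,0).round(3),"lo",np.percentile(q,3,0).round(3),"hi",np.percentile(q,97,0).round(3))
    a=(270,130,400,300) if c=="scene" else (260,160,400,310)
    cr=p[a[1]:a[3],a[0]:a[2],::-1];cv2.imwrite(f"pics/b_{c}.png",cv2.resize(cr,None,fx=3.5,fy=3.5,interpolation=cv2.INTER_CUBIC))
E
```

```text
scene jig 0.91 [337. 230.] 7357 med [ 0.529 -0.001  0.015] lo [ 0.453 -0.089  0.008] hi [0.634 0.178 0.062]
scene jig 0.35 [375. 229.] 136 med [ 0.597 -0.018  0.041] lo [ 0.558 -0.027  0.003] hi [0.63  0.001 0.047]
scene slide 0.9 [333. 242.] 1042 med [ 0.505 -0.028  0.042] lo [ 0.468 -0.041  0.018] hi [0.549 0.014 0.081]
scene block_center 0.83 [228. 154.] 1758 med [0.434 0.294 0.062] lo [0.389 0.267 0.007] hi [0.481 0.349 0.067]
scene block_center 0.76 [189. 211.] 2399 med [0.295 0.166 0.064] lo [0.25  0.131 0.007] hi [0.348 0.224 0.067]
scene block_center 0.72 [322. 174.] 853 med [0.576 0.137 0.058] lo [0.552 0.119 0.021] hi [0.607 0.183 0.061]
scene block_center 0.53 [333. 239.] 1047 med [ 0.505 -0.028  0.042] lo [ 0.47  -0.041  0.018] hi [0.546 0.013 0.081]
scene puck 0.98 [271. 253.] 1245 med [0.405 0.031 0.025] lo [0.372 0.001 0.009] hi [0.44  0.068 0.027]
scene stray_offcut 0.81 [260. 192.] 835 med [0.453 0.178 0.029] lo [0.422 0.147 0.005] hi [0.487 0.217 0.032]
scene stray_offcut 0.34 [270. 252.] 1274 med [0.405 0.031 0.025] lo [0.373 0.002 0.008] hi [0.439 0.07  0.027]
sce
[... 799 characters left out ...]
 0.061] lo [0.249 0.129 0.002] hi [0.346 0.224 0.064]
side block_center 0.75 [210. 182.] 2041 med [0.434 0.293 0.054] lo [0.389 0.266 0.   ] hi [0.488 0.352 0.064]
side block_center 0.71 [308. 193.] 1000 med [0.574 0.135 0.054] lo [0.552 0.116 0.017] hi [0.606 0.185 0.058]
side puck 0.98 [272. 277.] 1524 med [0.403 0.029 0.022] lo [ 0.371 -0.     0.003] hi [0.439 0.069 0.025]
side stray_offcut 0.8 [250. 218.] 969 med [0.452 0.175 0.026] lo [0.422 0.144 0.001] hi [0.488 0.214 0.029]
side ring 0.65 [366. 210.] 474 med [0.676 0.072 0.013] lo [0.649 0.045 0.004] hi [0.707 0.101 0.016]
side push_face 0.85 [339. 257.] 1179 med [ 0.504 -0.03   0.039] lo [ 0.469 -0.042  0.014] hi [0.547 0.012 0.079]
```

View pics/b_scene.png

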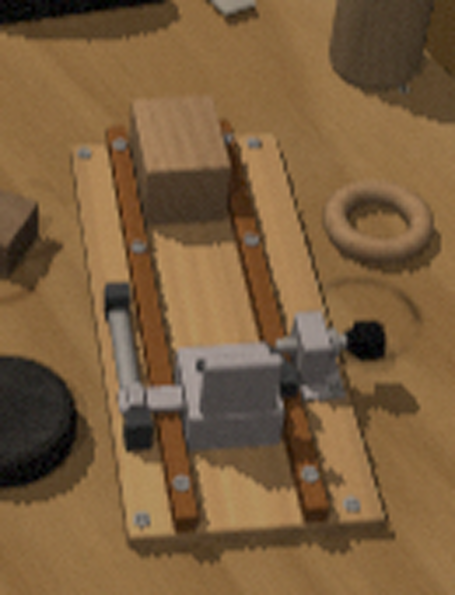

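```bash
python3 - <<'E'
from h import *
for c,zo in [("scene",.002),("side",0)]:
    z=np.load(c+".npz");P=z["P"].reshape(-1,3)
    P=P[~np.isnan(P[:,0])];
    # base/rails: points z 0.009..0.030 in region
    reg=(P[:,0]>.44)&(P[:,0]<.66)&(P[:,1]>-.13)&(P[:,1]<.23)
    for lo,hi in [(.022,.031),(.009,.017)]:
        m=reg&(P[:,2]>lo+zo/2)&(P[:,2]<hi)
        img=np.zeros((400,300),np.uint8)
        ij=((P[m][:,:2]-[.42,-.14])*1000).astype(int); img[ij[:,1],ij[:,0]]=255
        img=cv2.morphologyEx(img,cv2.MORPH_CLOSE,np.ones((7,7)))
        n,l,st,_=cv2.connectedComponentsWithStats(img)
        for i in range(1,n):
            if st[i,4]>300:
                v,u=np.where(l==i);R=cv2.minAreaRect(np.stack([u,v],1).astype(np.float32));print(c,lo,st[i,4],np.round(np.array(R[0])/1000+[.42,-.14],4),np.round(R[1],1),round(R[2],2))
    # block top & plate top
    for lo,hi,x0,x1,y0,y1 in [(.052,.064,.53,.63,.09,.21),(.070,.09,.45,.56,-.07,.03)]:
        m=(P[:,2]>lo)&(P[:,2]<hi)&(P[:,0]>x0)&(P[:,0]<x1)&(P[:,1]>y0)&(P[:,1]<y1)
        R=cv2.minAreaRect((P[m][:,:2]*1000).astype(np.float32));print(c,"top",m.sum(),np.round(R[0],1),np.round(R[1],1),round(R[2],1),P[m][:,2].max())
E
```

```text
scene 0.022 1783 [ 0.4952 -0.0444] [76.  95.3] 70.02
scene 0.022 4924 [0.5529 0.101 ] [214.2  95.7] 67.82
scene 0.022 2480 [0.4558 0.1836] [45.3 75.4] 37.87
scene 0.009 9301 [0.5486 0.0563] [301.  132.9] 68.07
scene 0.009 3888 [0.621  0.0966] [172.5  28.1] 67.62
scene 0.009 5081 [0.5558 0.0798] [107.5  52.9] 68.2
scene 0.009 409 [0.653 0.077] [52. 12.] 90.0
scene top 555 [583.7 155.7] [69.5 50.3] 68.7 0.0624592007055802
scene top 155 [508.8 -31. ] [ 8.8 38.7] 70.0 0.08401604680874164
side 0.022 1873 [ 0.4936 -0.0446] [77.1 98.4] 68.39
side 0.022 4781 [0.5523 0.099 ] [217.3  96.4] 68.43
side 0.022 2490 [0.4562 0.1817] [44.9 74.9] 37.57
side 0.009 9557 [0.5484 0.054 ] [301.1 132.8] 67.91
side 0.009 3439 [0.6223 0.0954] [169.2  26.4] 68.2
side 0.009 4807 [0.5552 0.0734] [115.3  51.3] 68.2
side 0.009 422 [0.6525 0.0725] [47. 13.] 90.0
side top 544 [584.  154.3] [70.1 50.5] 67.7 0.05949895831018226
side top 156 [509.2 -32.7] [ 9.6 40. ] 69.9 0.08155796148949268
```

The crop confirms it: the small block stands in the channel at the far (+y) end, and the slide with its upright plate is at the near end. The jig's +y points at 68.1° in the world. The channel axis runs through the plate at (0.509, -0.032) and the block at (0.584, 0.155). Next I move above and behind the plate with the gripper shut and the jaw axis across the channel.

move_arm --series '[[[0, 0, -0.99, 0.44, -0.93, 0, 0], [0, 0, -0.99, 0.44, -0.93, 0, 0], [0, 0, -0.99, 0.44, -0.93, 0, 0], [0, 0, -0.99, 0.44, -0.93, 0, 0], [0, 0, -0.99, 0.44, -0.93, 0, 0], [0, 0, -0.99, 0.44, -0.93, 0, 0], [0, 0, -0.99, 0.44, -0.93, 0, 0], [0, 0, -0.99, 0.44, -0.93, 0, 0], [0, 0, -0.99, 0.44, -0.93, 0, 0], [0, 0, -0.99, 0.44, -0.93, 0, 0], [0, 0, -0.99, 0.44, -0.93, 0, 0], [0, 0, -0.99, 0.44, -0.93, 0, 0], [0, 0, 0, 0, 0, 0, 0]]]'

```text
time_s: 2.58
tcp_pos: [0.497, -0.0826, 0.2946]
ee_rot: [[0.012, -0.909, 0.416], [-0.001, 0.416, 0.909], [-1.0, -0.012, 0.004]]
wrist_force: [-0.4, 0.1, 0.7]
gripper_width: 0.003
```

move_arm --series '[[[0, 0.08, 0.34, -0.08, 0.15, -0.6, 0], [0, 0, 0, 0, 0, -0.9, 0], [0, 0, 0, 0, 0, -0.8, 0], [0, 0, 0, 0, 0, -0.3, 0], [0, 0, 0, 0, 0, -0.2, 0], [0, 0, 0, 0, 0, 0, 0]]]'

```text
time_s: 3.32
tcp_pos: [0.4918, -0.0708, 0.1247]
ee_rot: [[0.008, -0.931, 0.366], [0.0, 0.366, 0.931], [-1.0, -0.007, 0.003]]
wrist_force: [-0.4, 0.2, 0.7]
gripper_width: -0.0
```

```bash
python3 - <<'E'
from h import *
print(r.sense()["tcp_pos"])
p,P=cloud("scene");cv2.imwrite("pics/c_scene.png",cv2.resize(p[130:310,250:410,::-1],None,fx=3.3,fy=3.3,interpolation=cv2.INTER_CUBIC))
p,P=cloud("wrist");cv2.imwrite("pics/c_wrist.png",p[:,:,::-1])
E
```

```text
[ 0.4918459  -0.07076069  0.12471532]
```

View pics/c_scene.png

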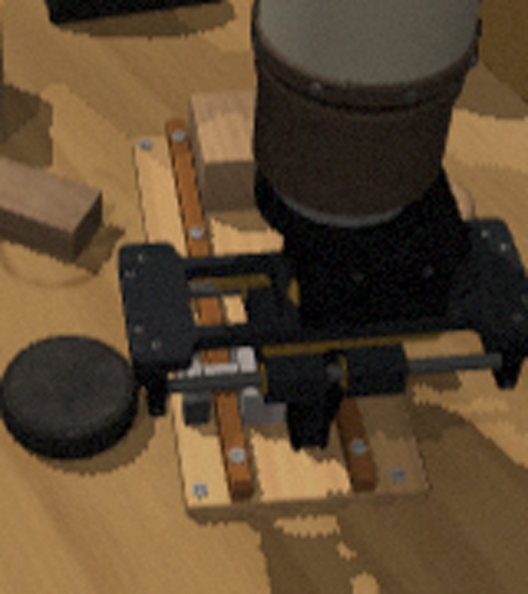

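View pics/c_wrist.png

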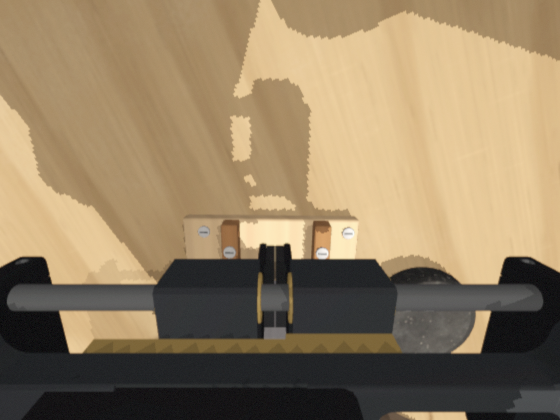

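The wrist view shows the fingers (column 275) centred between the rails (columns 230 and 321). The scene view shows the tip behind the plate, clear of it. I'll approach in small steps.

move_arm --series '[[[0, 0, 0, 0.08, 0.19, 0, 0], [0, 0, 0, 0.08, 0.19, 0, 0], [0, 0, 0, 0.04, 0.1, 0, 0], [0, 0, 0, 0.04, 0.1, 0, 0], [0, 0, 0, 0.04, 0.1, 0, 0]]]'

```text
time_s: 4.05
tcp_pos: [0.51, -0.0315, 0.1281]
ee_rot: [[0.009, -0.931, 0.365], [-0.007, 0.365, 0.931], [-1.0, -0.01, -0.003]]
wrist_force: [0.9, -15.9, -0.5]
gripper_width: 0.007
```

move_arm --series '[[[0, 0, 0, 0.04, 0.11, -0.03, 0], [0, 0, 0, 0.04, 0.11, -0.03, 0], [0, 0, 0, 0.04, 0.11, -0.03, 0], [0, 0, 0, 0.04, 0.11, -0.03, 0]]]'

```text
time_s: 4.55
tcp_pos: [0.5166, -0.0125, 0.125]
ee_rot: [[-0.004, -0.931, 0.364], [-0.022, 0.364, 0.931], [-1.0, -0.004, -0.022]]
wrist_force: [-1.1, -9.6, 4.9]
gripper_width: 0.004
```

```bash
cat > s.py <<'E'
import sys
from h import *
t=sys.argv[1]
s=r.sense();print(s["tcp_pos"],s["wrist_force"])
for c,a in [("scene",(250,130,410,310)),("side",(240,140,420,320))]:
    p,P=cloud(c);np.savez(f"{t}_{c}.npz",p=p,P=P);cv2.imwrite(f"pics/{t}_{c}.png",cv2.resize(p[a[1]:a[3],a[0]:a[2],::-1],None,fx=3.3,fy=3.3,interpolation=cv2.INTER_CUBIC))
E
python3 s.py d
```

```text
[ 0.51656957 -0.0124591   0.12500176] [-1.07201124 -9.55603575  4.94742407]
```

View pics/d_scene.png

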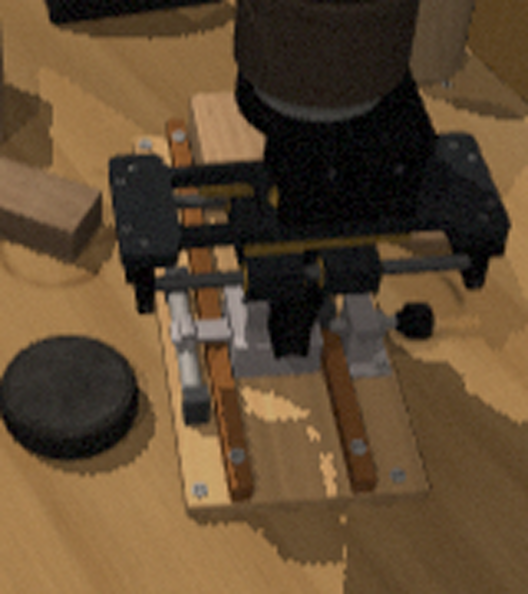

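View pics/d_side.png

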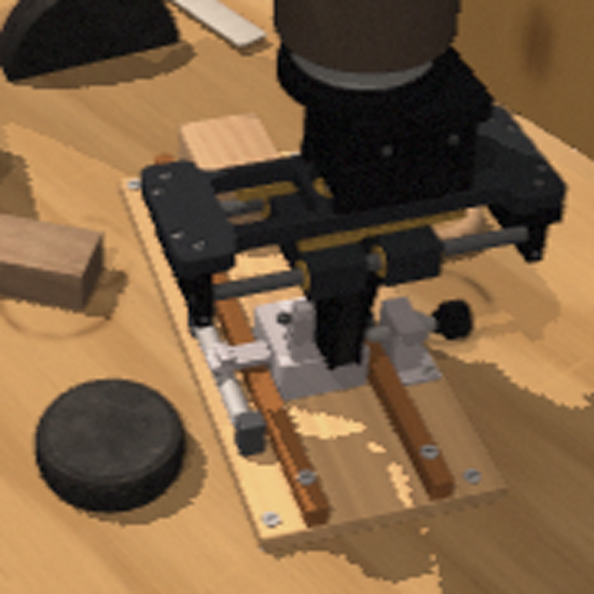

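The pictures show the slide well along, with the body's rear edge nearly level with the pin bracket. I estimate s ≈ 0.033, so it needs about 17 mm more.

move_arm --series '[[[0.06, 0, 0, 0.05, 0.11, -0.02, 0], [0.06, 0, 0, 0.05, 0.11, -0.02, 0], [0.04, 0, 0, 0.05, 0.11, -0.02, 0]]]'

```text
time_s: 5.03
tcp_pos: [0.5232, 0.0026, 0.1246]
ee_rot: [[-0.013, -0.932, 0.363], [-0.01, 0.363, 0.932], [-1.0, 0.009, -0.014]]
wrist_force: [-3.0, -11.3, 7.6]
gripper_width: 0.009
```

```bash
python3 s.py e
```

```text
[0.52319603 0.00260782 0.12458802] [ -2.96298159 -11.31307164   7.61504323]
```

View pics/e_side.png

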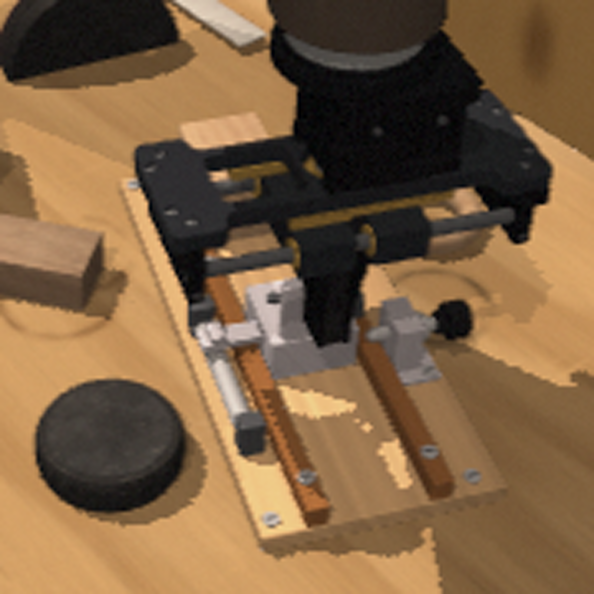

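View pics/e_scene.png

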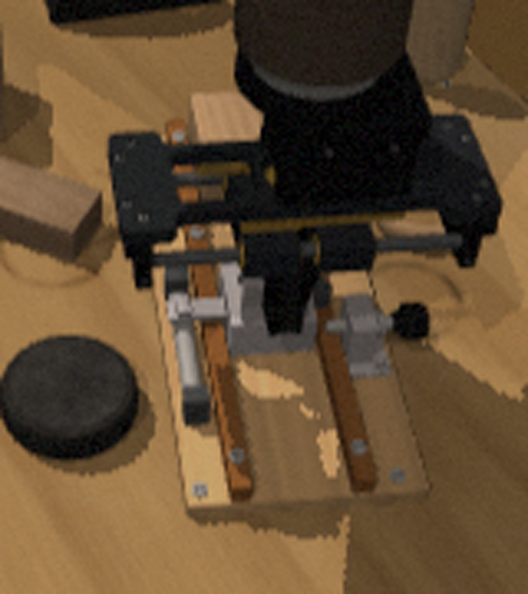

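```bash
cat > m.py <<'E'
import sys,numpy as np
ey=np.array([.373,.928]);ex=np.array([.928,-.373]);o=np.array([.5455,.0575])
for t in sys.argv[1:]:
    for c in ("scene","side"):
        f=f"{t}_{c}.npz" if t!="0" else f"{c}.npz"
        P=np.load(f)["P"].reshape(-1,3);P=P[~np.isnan(P[:,0])]
        y=(P[:,:2]-o)@ey;x=(P[:,:2]-o)@ex;z=P[:,2]
        m=(abs(x)<.024)&(z>.022)&(z<.036)&(y<.02)&(y>-.15)
        a=(abs(x)<.023)&(z>.050)&(z<.064)&(y>-.05)&(y<.17)
        print(t,c,"body rear y",np.percentile(y[m],[5,25,50]).round(4) if m.sum() else None,m.sum(),"block top y",np.percentile(y[a],[1,99]).round(4) if a.sum() else None, a.sum())
E
python3 m.py 0 d e
```

```text
0 scene body rear y [-0.0997 -0.0989 -0.0984] 122 block top y [0.0714 0.1374] 520
0 side body rear y [-0.1012 -0.1006 -0.1001] 145 block top y [0.0696 0.1361] 507
d scene body rear y [-0.0657 -0.0649 -0.0644] 100 block top y [0.0723 0.1371] 314
d side body rear y [-0.0666 -0.0658 -0.0653] 128 block top y [0.0862 0.1365] 334
e scene body rear y [-0.0489 -0.048  -0.0475] 108 block top y [-0.0488  0.1379] 294
e side body rear y [-0.0502 -0.0493 -0.0486] 132 block top y [-0.0494  0.1365] 245
```

The slide is at s ≈ 0.051, past the pin. I'll back off and rise.

move_arm --series '[[[0, 0, 0, -0.06, -0.15, 0, 0], [0, 0, 0, -0.06, -0.15, 0, 0], [0, 0, 0, -0.1, -0.25, 0, 0], [0, 0, 0, -0.2, -0.5, 0, 0], [0, 0, 0, 0, 0, 0.8, 0], [0, 0, 0, 0, 0, 0.9, 0], [0, 0, 0, 0, 0, 0, 0]]]'

```text
time_s: 6.0
tcp_pos: [0.4965, -0.0636, 0.2302]
ee_rot: [[-0.014, -0.932, 0.362], [-0.012, 0.362, 0.932], [-1.0, 0.009, -0.017]]
wrist_force: [0.4, 0.1, -0.2]
gripper_width: 0.007
```

```bash
python3 s.py f; python3 m.py f
```

```text
[ 0.49648569 -0.06356184  0.23021058] [ 0.4095737   0.07734997 -0.18270647]
f scene body rear y [-0.0656 -0.0648 -0.064 ] 119 block top y [0.0703 0.1349] 107
f side body rear y [-0.0671 -0.0663 -0.0657] 144 block top y [0.0696 0.1267] 48
```

View pics/f_side.png

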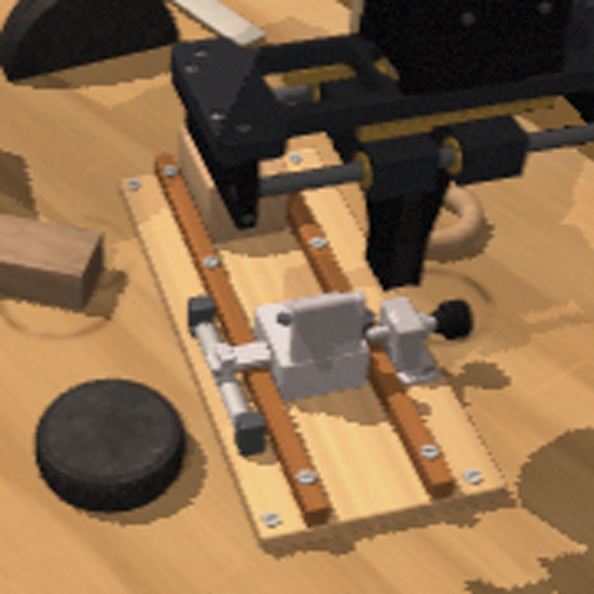

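The side view shows the slide standing against the pin at s ≈ 0.034, latched. Before lowering on the far side of the block, I'll check for tall things near it.

```bash
python3 - <<'E'
import numpy as np
P=np.load("scene.npz")["P"]
for n,(a,b,c,d) in {"peg":(365,105,395,155),"saw":(300,90,345,135),"half":(265,105,318,138)}.items():
    q=P[b:d,a:c].reshape(-1,3);q=q[(q[:,2]>.02)&(q[:,2]<.3)&(q[:,0]<1)];print(n,q.min(0).round(3),q.max(0).round(3))
E
```

```text
peg [0.74 0.18 0.02] [0.822 0.337 0.117]
saw [0.637 0.336 0.02 ] [0.819 0.445 0.065]
half [0.558 0.336 0.02 ] [0.684 0.397 0.069]
```

move_arm --series '[[[0.08, -0.1, 0, 0.38, 0.95, 0, 0], [0, 0, 0, 0.38, 0.95, 0, 0], [0, 0, 0, 0.38, 0.95, 0, 0], [0, 0, 0, 0.38, 0.95, 0, 0], [0, 0, 0, 0.38, 0.95, 0, 0], [0, 0, 0, 0, 0, 0, 0]]]'

```text
time_s: 6.85
tcp_pos: [0.6055, 0.2287, 0.2136]
ee_rot: [[-0.027, -0.931, 0.365], [-0.008, 0.366, 0.931], [-1.0, 0.023, -0.018]]
wrist_force: [-0.3, -0.7, -1.0]
gripper_width: 0.003
```

move_arm --series '[[[0.06, -0.19, 0, 0.1, -0.11, 0, 0], [0, 0, 0, 0, 0, -0.6, 0], [0, 0, 0, 0, 0, -0.5, 0], [0, 0, 0, 0, 0, 0, 0]]]'

```text
time_s: 7.35
tcp_pos: [0.6095, 0.2161, 0.1427]
ee_rot: [[-0.004, -0.93, 0.368], [-0.002, 0.368, 0.93], [-1.0, 0.003, -0.004]]
wrist_force: [-0.0, 0.0, 0.2]
gripper_width: 0.002
```

move_arm --series '[[[0, 0, 0, 0, 0, -0.35, 0], [0, 0, 0, 0, 0, -0.3, 0], [0, 0, 0, 0, 0, 0, 0]]]'

```text
time_s: 7.72
tcp_pos: [0.6109, 0.2135, 0.1061]
ee_rot: [[0.001, -0.929, 0.37], [-0.001, 0.37, 0.929], [-1.0, -0.001, -0.0]]
wrist_force: [0.4, -0.6, -0.1]
gripper_width: 0.007
```

```bash
python3 s.py g; python3 m.py g
```

```text
[0.61087777 0.21347852 0.10612823] [ 0.36416587 -0.63429488 -0.09904294]
g scene body rear y [-0.0659 -0.0649 -0.0642] 122 block top y [0.071  0.1624] 568
g side body rear y [-0.0672 -0.0663 -0.0656] 152 block top y [0.0693 0.1629] 560
```

View pics/g_side.png

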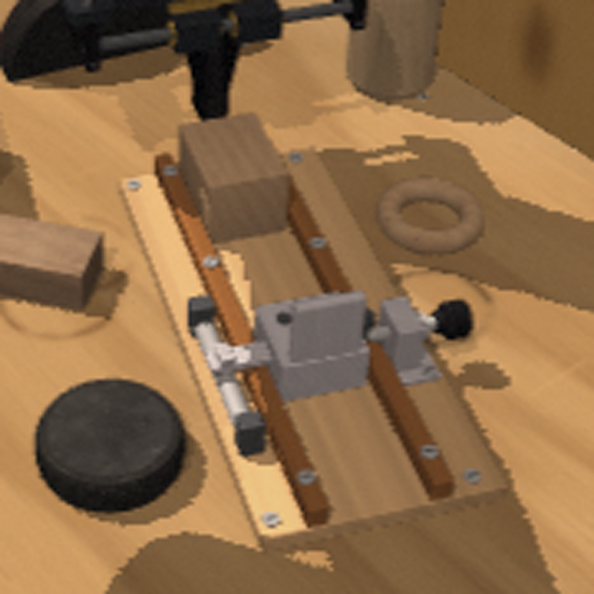

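The finger (210,100) stands clear beyond the block, centred on it. The tip is at z 0.036, above the rails. I'll push in 10 mm steps.

move_arm --series '[[[0, 0, 0, -0.1, -0.14, -0.04, 0], [0, 0, 0, -0.06, -0.15, 0, 0], [0, 0, 0, -0.06, -0.15, 0, 0], [0, 0, 0, -0.06, -0.15, 0, 0], [0, 0, 0, -0.06, -0.15, 0, 0], [0, 0, 0, -0.06, -0.15, 0, 0], [0, 0, 0, -0.06, -0.15, 0, 0]]]'

```text
time_s: 8.7
tcp_pos: [0.5832, 0.1483, 0.1078]
ee_rot: [[0.009, -0.929, 0.369], [0.003, 0.369, 0.929], [-1.0, -0.007, 0.006]]
wrist_force: [-0.0, 0.0, -0.5]
gripper_width: 0.005
```

```bash
python3 s.py i; python3 m.py i
```

```text
[0.58323025 0.14833344 0.10781745] [-0.04465416  0.01536865 -0.52740789]
i scene body rear y [-0.0657 -0.0649 -0.0643] 123 block top y [0.0212 0.0953] 612
i side body rear y [-0.067  -0.066  -0.0651] 219 block top y [0.0188 0.101 ] 623
```

View pics/i_side.png

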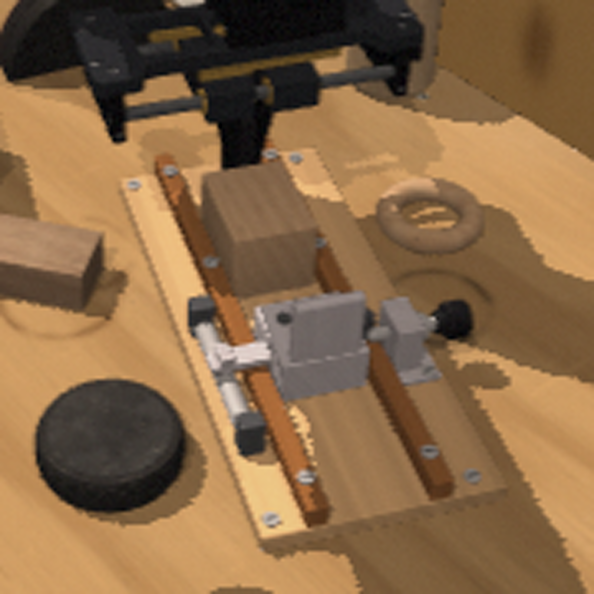

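The block is about 35 mm short of the slide. I'll continue, slower at the end.

move_arm --series '[[[0, 0, 0, -0.05, -0.12, -0.02, 0], [0, 0, 0, -0.05, -0.12, -0.02, 0], [0, 0, 0, -0.05, -0.12, -0.02, 0], [0, 0, 0, -0.04, -0.09, 0, 0], [0, 0, 0, -0.02, -0.05, 0, 0]]]'

```text
time_s: 9.43
tcp_pos: [0.5702, 0.1166, 0.1042]
ee_rot: [[0.009, -0.929, 0.369], [0.004, 0.369, 0.929], [-1.0, -0.007, 0.007]]
wrist_force: [-0.6, 0.9, 0.5]
gripper_width: 0.001
```

```bash
python3 s.py j; python3 m.py j
```

```text
[0.57015288 0.11660796 0.10424134] [-0.59141003  0.94305998  0.45221721]
j scene body rear y [-0.0652 -0.0645 -0.0641] 125 block top y [-0.0125  0.0575] 639
j side body rear y [-0.0671 -0.0663 -0.0657] 140 block top y [-0.0149  0.0638] 664
```

View pics/j_side.png

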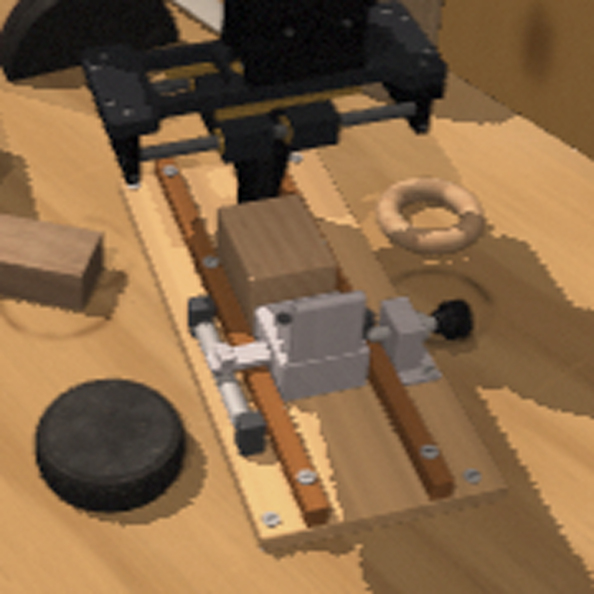

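Nearly there. I'll take 1–2 mm nudges until the force shows contact with the slide.

move_arm --series '[[[0, 0, 0, -0.01, -0.03, 0, 0], [0, 0, 0, -0.01, -0.03, 0, 0]]]'

```text
time_s: 9.78
tcp_pos: [0.5694, 0.1135, 0.1044]
ee_rot: [[0.011, -0.929, 0.369], [0.004, 0.369, 0.929], [-1.0, -0.008, 0.008]]
wrist_force: [0.1, 4.0, -0.2]
gripper_width: 0.004
```

move_arm --series '[[[0, 0, 0, -0.01, -0.03, 0, 0]]]'

```text
time_s: 9.9
tcp_pos: [0.5697, 0.1129, 0.1048]
ee_rot: [[0.014, -0.929, 0.369], [0.007, 0.369, 0.929], [-1.0, -0.01, 0.011]]
wrist_force: [-0.3, 6.9, 0.5]
gripper_width: 0.005
```

move_arm --series '[[[0, 0, 0, -0.01, -0.03, 0, 0], [0, 0, 0, 0, 0, 0, 0]]]'

```text
time_s: 10.15
tcp_pos: [0.5701, 0.1132, 0.1054]
ee_rot: [[0.017, -0.93, 0.368], [0.01, 0.368, 0.93], [-1.0, -0.012, 0.015]]
wrist_force: [0.2, 0.2, 1.0]
gripper_width: 0.005
```

```bash
python3 s.py k; python3 m.py k
```

```text
[0.57005276 0.1131815  0.10538692] [0.17762586 0.19151444 0.99386243]
k scene body rear y [-0.0657 -0.0649 -0.0642] 123 block top y [-0.0156  0.0567] 663
k side body rear y [-0.0672 -0.0664 -0.0657] 143 block top y [-0.0174  0.0583] 681
```

The block's front face reads -15.6 / -17.4 mm (scene / side), and the slide's front works out to -15.5 / -17 mm, so it is seated. I'll retreat and rise.

move_arm --series '[[[0, 0, 0, 0.06, 0.15, 0, 0], [0, 0, 0, 0.12, 0.3, 0, 0], [0, 0, 0, 0.15, 0.37, 0, 0], [0, 0, 0, 0, 0, 0.8, 0], [0, 0, 0, 0, 0.3, 0.8, 0], [0, 0, 0, 0, 0, 0, 0]]]'

```text
time_s: 11.0
tcp_pos: [0.5913, 0.1851, 0.2021]
ee_rot: [[0.012, -0.93, 0.367], [0.005, 0.367, 0.93], [-1.0, -0.01, 0.009]]
wrist_force: [-0.3, 0.2, -0.0]
gripper_width: 0.008
```

```bash
python3 s.py l; python3 m.py l; python3 - <<'E'
from h import *
for n in ["puck","stray_offcut","ring"]:
    for c in ["scene","side"]:
        P=np.load(f"l_{c}.npz")["P"]
        o=spotter.trace(c,n)[0];print(n,c,round(o["conf"],2),np.round(o["centre"]),np.nanmedian(P[o["mask"]],0).round(3))
E
```

```text
[0.59132153 0.18505294 0.20208221] [-0.2972557   0.15026234 -0.00280793]
l scene body rear y [-0.0656 -0.0648 -0.0642] 116 block top y [-0.0152  0.0514] 626
l side body rear y [-0.0674 -0.0665 -0.066 ] 146 block top y [-0.0163  0.0496] 626
puck scene 0.96 [270. 252.] [0.405 0.031 0.025]
puck side 0.9 [272. 276.] [0.404 0.029 0.023]
stray_offcut scene 0.97 [261. 188.] [0.453 0.176 0.029]
stray_offcut side 0.7 [250. 216.] [0.453 0.176 0.026]
ring scene 0.37 [333. 232.] [ 0.528 -0.003  0.015]
ring side 0.81 [371. 211.] [0.675 0.069 0.012]
```

View pics/l_side.png

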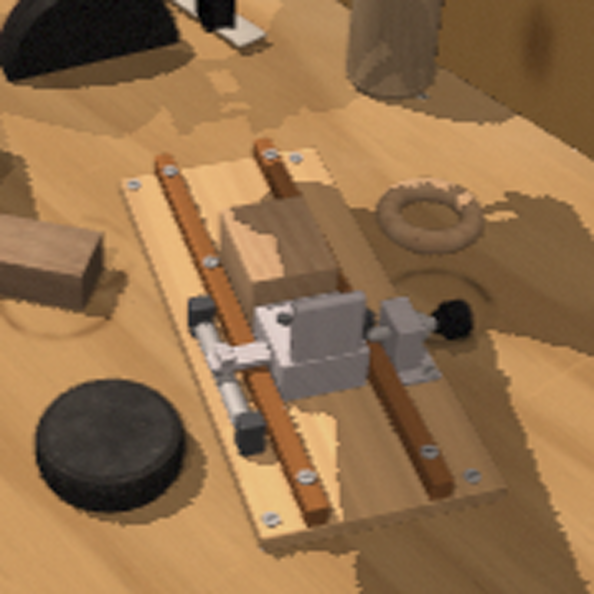

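View pics/l_scene.png

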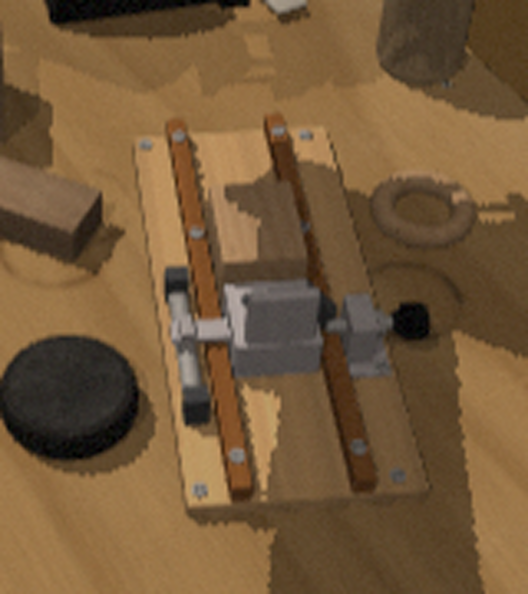

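```bash
python3 - <<'E'
from h import *
p,P=cloud("wrist");cv2.imwrite("pics/m_wrist.png",cv2.resize(p[0:260,180:380,::-1],None,fx=2.3,fy=2.3,interpolation=cv2.INTER_CUBIC))
E
```

```text
(no output)
```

View pics/m_wrist.png

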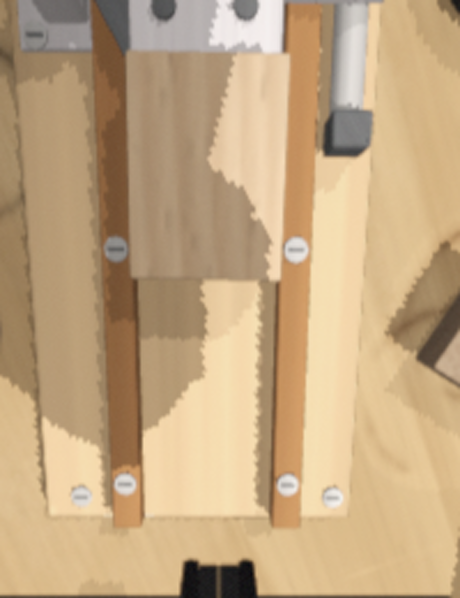

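The wrist view shows the block square between the rails with its front edge on the slide (row 50). From this angle its top edge would hide a gap of a millimetre or so. The force rising to 7 N while the finger stood still, and the depth measurements, both say contact. The arm is clear, so I'll hand in.

```bash
python3 -c "
from station import r
print(r.finish_job(), r.sense()['time_s'])"
```

```text
the job is handed in; nothing more can be done
the job is handed in; nothing more can be done
```

I latched the slide and seated the block against it, then handed the job in at about 11 s; no verdict is reported.

- **Slide:** I pushed the plate with the shut fingers to about 0.051 and let it go. It sprang back to about 0.034 and was still there at the last look.
- **Block:** I used the smallest of the three look-alikes, the one in the channel, and pushed it from the +y end. The force rose to about 7 N while the finger stood still. In the last pictures its front face was within about 1 mm of the slide's front face.
- **Limits of that check:** the cameras can't show a gap under about 1 mm, so actual contact rests mainly on the force reading.
- **Bystanders:** the puck and offcut measured within about 2 mm of where they started. The ring measured 3 mm off in the side view, partly shadowed. In the scene view the network failed to find it (it marked the jig, confidence 0.37), but by eye it hadn't moved, and the arm never came near it.
- **Forces:** the highest wrist force I read was about 16 N, and the arm touched nothing at hand-in.

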